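# Draw a pipe joint closed to its line and hold it on the pipe-joining bench

### The job

A pipe joint is being closed on the pipe-joining bench. First slide the loose cream pipe back in its two cradles, away from the coupling, until you feel it seat firmly against the carriage's backstop; then take the carriage by its black bow handle and draw it against its return spring, so that the pipe enters the coupling, until the black line round the pipe is level with the coupling's rim, never driving the pipe clearly beyond its line. Finish still holding the handle at that place, with your hand off the pipe, so that the joint stays closed to the line while it sets, and leave the other things on the bench undisturbed.

Things in the scene. Friction and masses are not known exactly. Their poses are not given: they have to be found in the camera images.
- press: Pipe-joining bench, fixed: base plate 420 x 170 mm; at its -x end yellow clamps (170 mm high over their black knobs) hold a grey coupling; a carriage on two guide bars is drawn towards -x. Origin: centre of the base plate, on the table; x runs along the pipe axis from coupling to backstop, z up. 'Along x' below means this axis. The pipe axis is 95 mm above the table. Place and yaw vary.
- socket_rim (a point): Centre of the coupling's rim (mouth of its socket), on the pipe axis, 95 mm above the table; axes as press, +x pointing out of the mouth towards the pipe. Socket: bore 54 mm, outside 65 to 69 mm, 40 mm deep, down to the pipe already fixed in the coupling's other half.
- carriage (a joint): Travel of the carriage in m: 0 = home, where the return spring holds it; grows as it is drawn towards the coupling (-x of the bench); end of travel 0.080. With the pipe seated the line is level with the rim at about 0.067. The spring pulls back with 5 N at home, 10 N at 0.067 (it runs home if let go); friction 0.6 N.
- yoke: The yellow upright backstop plate at the rear (+x) end of the carriage with the black bow handle on its top; moves with the carriage. Its origin and axes coincide with those of press when the carriage is home.
- stop_face (a point): On the front face of the backstop, where the pipe's rear end seats, on the pipe axis; moves with the carriage; axes as press. The face is 74 mm wide and reaches from 58 to 126 mm above the table.
- handle (a point): Middle of the handle's grip bar: black, 14 mm diameter, along the bench's y, 90 mm free between its two uprights, its axis 165 mm above the table and 29 mm above the yellow cross piece (12 mm thick) under it, 6 mm behind (+x of) the backstop's front face; moves with the carriage.
- pipe: Cream pipe, 50 mm diameter, 180 mm long, 0.2 to 0.4 kg, lying along x in two open yellow V cradles on the carriage. Origin: middle of it, on its axis; x points to its rear end. Starts 10 to 27 mm forward of the backstop. Cradles: 19 to 37 and 119 to 137 mm in front of the backstop's face; between them it can be gripped across from above (carriage plate 37 mm below its axis). Slides with 1 to 2 N if not pressed down.
- pipe_line (a point): Centre (on the pipe axis) of the black line, 3 mm wide, round the pipe, 32 mm from its front (coupling) end; axes as pipe.
- pipe_end (a point): Centre of the pipe's rear end face, the one that seats on the backstop; axes as pipe.
- cement_can: Bystander: white can with a green band, 70 mm diameter, 90 mm high, close by the bench's +y side; origin under its centre.
- marker: Bystander: white marker pen with black cap, 132 x 15 mm, lying close by the bench's -y side; origin under its middle.
- spare_coupling: Bystander: spare grey coupling standing on end, 65 mm diameter, 80 mm high; origin under its centre.
- offcut: Bystander: cream pipe offcut standing on end, 50 mm diameter, 65 mm high; origin under its centre.
- deburrer: Bystander: red drum-shaped pipe deburring tool, 58 mm diameter, 50 mm high; origin under its centre.
- tape_measure: Bystander: yellow and black tape measure, 75 x 42 x 66 mm; origin under its centre.
Things that resemble listed ones, but are neither listed nor needed, are in the scene too. Of the things that look like the pipe, the largest one is meant.

How it is judged (in metres and radians):
On the way:
1. the pipe is pushed back until it seats on the backstop and presses on it, the carriage being home (contact force between pipe and yoke above 2 N and x of pipe_end in the frame of stop_face above -0.002 m and value of joint carriage below 0.01 m), for 0.1 s.
At the end, for the whole second after the job is handed in: The robot's fingers hold the handle (more than 3 N), and nothing of the robot touches the pipe; the carriage stands still, drawn out; the pipe still sits on the backstop (within 3 mm) and straight in the socket, with the middle of its black line within 4 mm of the coupling's rim (x of pipe_line in the frame of socket_rim between -0.004 and 0.004 m and y of pipe_line in the frame of socket_rim between -0.004 and 0.004 m and z of pipe_line in the frame of socket_rim between -0.004 and 0.004 m and angle between the x axis of pipe and the x axis of press, either way round below 0.06 rad and x of pipe_end in the frame of stop_face above -0.003 m and value of joint carriage above 0.058 m and velocity of joint carriage between -0.01 and 0.01 m/s and contact force between the fingers and yoke above 3 N and contact force between the arm and pipe below 0.5 N); the arm keeps its last pose, push and grip.
It fails at once if the pipe's line is driven more than 6 mm past the coupling's rim (x of pipe_line in the frame of socket_rim below -0.006 m).
It fails at once if another thing on the bench is moved by more than 20 mm (distance of any of cement_can, marker, spare_coupling, offcut, deburrer, tape_measure from where it was at the start of the episode above 0.02 m).
It also fails if it takes over 54 s, if anything falls off the work surface, if the arm or the gripper's body presses on something with over 40 N, if the wrist force passes 120 N, or if a joint passes its speed limit or range.

### The arm

A 6-joint arm with a two-finger parallel gripper is mounted at the origin on the work surface. World frame = base frame: x ahead of the robot, y to its left, z up, the work surface at z = 0. Lengths are in mm, angles in degrees, forces in N, time in s.
With the tool pointing down it reaches from about 325 to 875 mm from the base axis. Payload 4.4 kg.
Tool frame: the origin (TCP) lies midway between the tips of the shut fingers; the grasp point (between the pads) lies 19 mm behind it; z points along the fingers, y is the line along which they close (so a half turn about z gives the same grasp; the last joint's range is limited). The gripper opens to 85 mm and grips with 20 to 120 N. Pads are 22 mm wide; open, the fingers measure 114 mm over their backs; the gripper's body (76 mm by 85 mm) begins 54 mm behind the grasp point. The pads swing forward as they close: fully open they stand 13 mm farther back than shut.
Start: joints at [-82.592, 11.837, 88.321, -0, 79.842, -8.623], TCP at [158.781, -552.644, 231.282] pointing down, gripper open.
Joint ranges: [-156.59, 156.59], [-49.26, 127.26], [12.9, 141.05], [-63.56, 243.56], [4.71, 150.69], [-161.64, 161.64]. Speed limits (degrees/s): [159.86, 159.86, 180, 180, 180, 180].

### API

Orientations are given as [roll, pitch, yaw] about the fixed x, y, z axes, in that order (R = Rz(yaw) Ry(pitch) Rx(roll)).
In Python, from plant import * gives the robot as it stands.
- The arm moves only by the tool play_rows, never from a script. Its argument "targets" is one flat list of numbers, 4 for each row, row after row: the shift along the tool's x, y, z in cm, then the turn about the tool's z in degrees. A call has 1 to 8 rows; each row is the pose to reach, as a shift and turn from the pose commanded when the call began, along the tool's axes at that moment; what a row does not reach only later rows make up. A row lasts 1/12 s, in which the tool goes at most 41.7 mm and 7.16 degrees, less where a joint would pass 70% of its speed; a pose out of reach is approached as far as the arm can. A call with a gripper value outside its range is refused whole. "claw" is the opening, from -1 (shut) to 1 (fully open), so that 0 is half open, set as the call begins (left out, the last holds). The fingers move at their own pace and stop on an object; the grip force is fixed at half the most. Time passes only in rows, so rows that repeat a pose let the fingers close. It gives the time, the measured TCP pose, the force, the opening and the grip force at its end, in the units of the state.
- get_state(): the state, without advancing time (a new reading comes with each control period).
- snapshot(name): name is "side" or "top" or "wrist"; returns the picture (384x512x3 uint8, red, green, blue); there is no depth.
- camera_params(name): a dict with "fx", "fy", "cx", "cy" (pixels), "D" ([k1, k2, p1, p2, k3] as OpenCV has them; the pictures are not rectified), "position" and "attitude" of the camera in the world; the wrist camera has in their place "mount" (4x4, takes a point from camera to tool coordinates, whose origin is the TCP and whose axes are the flange's). Camera axes: x right, y down, z forward; pixel columns grow to the right and rows downward; lengths in mm; the calibration is good to about 2 mm. A picture is of the moment at which its call begins: read the wrist's pose just before it. camera_params takes no time and is no camera call.
- hand_in(): hands the job in; it is judged then, once.
Trained networks look in the newest picture that a camera, given by its name, has taken for a name from the list of things; names that differ only in an ending like _2 or _b are one class to them, and where a whole thing is asked for, a point or a joint stands for the part that bears it (a point fixed in the world has none). Each returns a list of dicts, best first, with "score" (0 to 1); they miss things now and then, are a little off and sometimes report something else, mostly with a low value. They report only what shows in the picture. A call takes as long as a camera call. They do not tell look-alikes from the thing itself.
- recognise(target, camera): "point" ([column, row] in pixels, amid what is visible of it).
- cut_out(target, camera): "region" (384x512 bool, what is visible of it) and "point" ([column, row] in pixels, amid what is visible of it).
The state is a dict: "clock": time; "q": joint angles; "joint_velocities": joint speeds; "effort": joint torques, N m; "tool_pos": TCP position; "ee_rot": TCP orientation; "wrist_force": force on the tool from outside, world axes, zero at the start; "moment": the same for the moment, N m; "width": finger opening in mm; "gripper_force": force on a finger pad.
Only numpy, scipy, OpenCV 4.12 (cv2) and the standard library are available. Lean on these libraries where they do the work, as an engineer would, in place of code of your own. Each camera call takes 0.05 s, during which the arm holds its last target. There are 200 camera calls.

## Working session

There is one attempt and no reset: what is moved stays moved. The work goes in short steps, Python scripts to look and compute and a tool call to move; the robot and the scene stay as the last step left them, time stands still between calls to the robot, and variables do not carry over. Pictures are saved under pics/ and viewed, at most 10 in all, crops included, and the job is handed in when it is done.

Besides the shell and the picture viewer there is one more tool, called after ">>>" in YAML: its name, and indented under it one key for each argument. play_rows: Moves the arm, as the interface text tells. Its arguments: {"type":"object","properties":{"targets":{"type":"array","items":{"type":"number"}},"claw":{"type":"number"}},"required":["targets"]}

```bash
ls; mkdir -p pics; cat > h.py <<'E'
from plant import *
import numpy as np, cv2
from scipy.spatial.transform import Rotation as R
E
python3 - <<'E'
from h import *
s=get_state(); print({k:np.round(v,2) for k,v in s.items()})
for n in("side","top","wrist"):
    print(n,camera_params(n))
a=snapshot("side");b=snapshot("top")
cv2.imwrite("pics/a.png",a[...,::-1]);cv2.imwrite("pics/b.png",b[...,::-1])
for c in("side","top"):
  for t in("press","socket_rim","yoke","handle","pipe","pipe_line","pipe_end","stop_face"):
    try: print(c,t,[(np.round(d["point"]),round(d["score"],2)) for d in recognise(t,c)][:4])
    except Exception as e: print(c,t,e)
E
```

```text
pics
{'clock': np.float64(0.0), 'q': array([-82.59,  11.88,  88.41,   0.  ,  79.84,  -8.62]), 'joint_velocities': array([-0.02, -0.  , -0.02,  0.07,  0.06,  0.04]), 'effort': array([ 0.000e+00, -3.830e+01, -2.916e+01, -0.000e+00,  1.000e-02,
        0.000e+00]), 'tool_pos': array([ 158.69, -551.86,  230.1 ]), 'ee_rot': array([-1.7987e+02, -2.0000e-02,  1.6030e+01]), 'wrist_force': array([ 0.57,  0.89, -0.34]), 'moment': array([0.04, 0.02, 0.05]), 'gripper_force': np.float64(0.0), 'width': np.float64(85.13)}
side {'fx': 377.9262547238846, 'fy': 377.9262547238846, 'cx': 251.66918472687226, 'cy': 188.02706527302703, 'D': array([-0.05810778,  0.        ,  0.        ,  0.        ,  0.        ]), 'position': array([-371.34282023,  833.05446735,  782.78581898]), 'attitude': array([-119.41054618,   -0.4631134 , -133.70841   ])}
top {'fx': 475.2598243835638, 'fy': 475.2598243835638, 'cx': 255.09158794310838, 'cy': 190.57716685002566, 'D': array([-0.00430297,  0.        ,  0.        ,  0.        ,  0.        ]), 'position': array([ 293.04888232,    3.58882882, 1654.34527318]), 'attitude': arra
[... 944 characters left out ...]
., 170.]), 0.56)]
side pipe_end [(array([244., 181.]), 0.91), (array([268., 170.]), 0.75)]
side stop_face [(array([232., 161.]), 0.67)]
top press [(array([270., 189.]), 0.96)]
top socket_rim [(array([271., 188.]), 0.88)]
top yoke [(array([274., 139.]), 0.91)]
top handle [(array([273., 136.]), 0.56), (array([282., 155.]), 0.52)]
top pipe [(array([270., 173.]), 0.93), (array([332., 247.]), 0.92), (array([337., 134.]), 0.56)]
top pipe_line [(array([332., 249.]), 0.87), (array([339., 135.]), 0.76), (array([267., 168.]), 0.59)]
top pipe_end [(array([338., 135.]), 0.9), (array([267., 166.]), 0.84), (array([334., 245.]), 0.72), (array([393., 151.]), 0.46)]
top stop_face [(array([273., 139.]), 0.8)]
```

View pics/a.png

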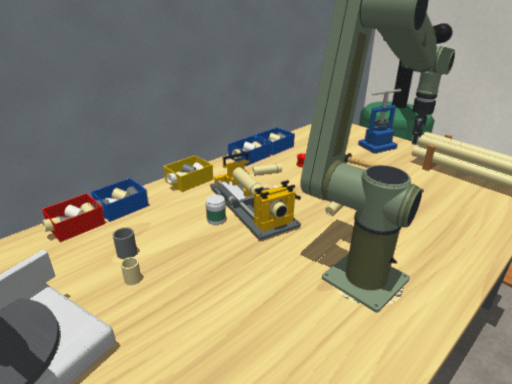

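View pics/b.png

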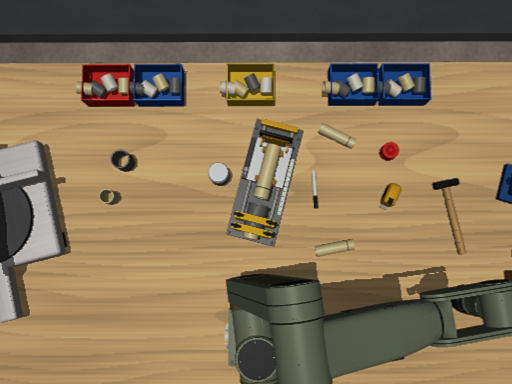

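The top view shows the bench around (265,183), with its coupling end at the bottom near the robot and the backstop and handle at the top near (275,130). The can is at (219,174), the marker at (315,189), and look-alike pipes lie loose at (336,135) and (334,247).

```bash
cat >> h.py <<'E'
def cam(n,s=None):
    p=camera_params(n);K=np.array([[p["fx"],0,p["cx"]],[0,p["fy"],p["cy"]],[0,0,1]])
    if "mount" in p:
        s=s or get_state();T=np.eye(4);T[:3,:3]=R.from_euler("xyz",s["ee_rot"],degrees=True).as_matrix();T[:3,3]=s["tool_pos"];T=T@p["mount"]
        return K,p["D"],T[:3,:3],T[:3,3]
    return K,p["D"],R.from_euler("xyz",p["attitude"],degrees=True).as_matrix(),np.array(p["position"])
def onz(C,uv,z):
    K,D,A,t=C;u=cv2.undistortPoints(np.array(uv,float).reshape(-1,1,2),K,D).reshape(-1,2)
    d=np.c_[u,np.ones(len(u))]@A.T; return t+d*((z-t[2])/d[:,2])[:,None]
def proj(C,P):
    K,D,A,t=C;P=(np.array(P,float).reshape(-1,3)-t)@A
    return cv2.projectPoints(P,np.zeros(3),np.zeros(3),K,D)[0].reshape(-1,2)
E
python3 - <<'E'
from h import *
C=cam("top")
print(onz(C,[(259,120),(302,127),(273,245),(228,237)],0).round())
b=cv2.imread("pics/b.png")[105:255,205:325]
cv2.imwrite("pics/c.png",cv2.resize(b,None,fx=4,fy=4,interpolation=cv2.INTER_CUBIC))
for t,z in(("pipe",115),("handle",165),("cement_can",90),("marker",8)):
    d=cut_out(t,"top")[0]; r=cv2.minAreaRect(np.argwhere(d["region"])[:,::-1].astype(np.float32)); print(t,r,onz(C,cv2.boxPoints(r),z).round(), onz(C,d["point"],z).round())
E
```

```text
[[ 748.  -10.    0.]
 [ 722. -164.    0.]
 [ 305.  -57.    0.]
 [ 333.   98.    0.]]
pipe ((337.23968505859375, 135.4725799560547), (36.911224365234375, 10.262312889099121), 24.443954467773438) [[ 674. -206.  115.]
 [ 705. -221.  115.]
 [ 653. -331.  115.]
 [ 622. -316.  115.]] [[ 671. -267.  115.]]
handle ((275.5000305175781, 138.5), (33.22737503051758, 10.914102554321289), 14.03624439239502) [[ 638.   -6.  165.]
 [ 673.  -14.  165.]
 [ 646. -118.  165.]
 [ 612. -109.  165.]] [[644. -61. 165.]]
cement_can ((275.8759765625, 139.90016174316406), (34.16544723510742, 16.746994018554688), 9.090276718139648) [[ 636.   -5.   90.]
 [ 693.  -14.   90.]
 [ 674. -128.   90.]
 [ 617. -118.   90.]] [[663. -62.  90.]]
marker ((314.89825439453125, 188.97348022460938), (36.25286102294922, 4.722848892211914), 86.18592071533203) [[ 562. -193.    8.]
 [ 563. -210.    8.]
 [ 436. -216.    8.]
 [ 435. -200.    8.]] [[ 500. -198.    8.]]
```

View pics/c.png

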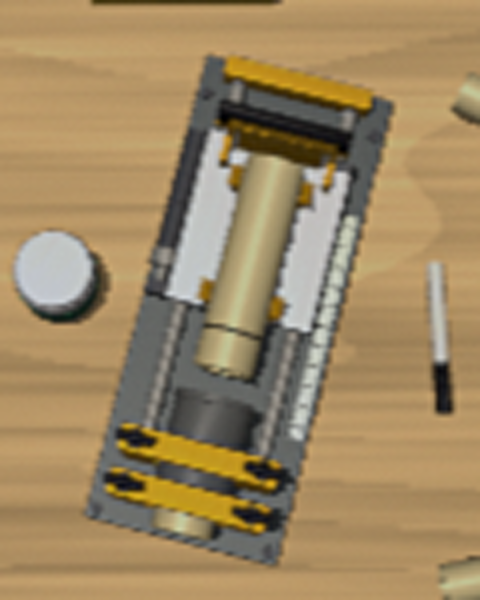

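The crop shows the bench corners at about (208,57), (393,103), (278,563) and (88,514). The black handle bar runs from (222,112) to (350,145), the pipe line is at (229,328), and the pipe's rear end is at (275,158).

```bash
python3 - <<'E'
from h import *
C=cam("top")
f=lambda L:np.array(L,float)/4+[205-.375,105-.375]
c=onz(C,f([(208,57),(393,103),(278,563),(88,514)]),10)
print(c.round(), np.linalg.norm(np.diff(c[[0,1,2,3,0]],axis=0),axis=1).round())
o=c.mean(0);ax=(c[0]+c[1]-c[2]-c[3]);yaw=np.degrees(np.arctan2(ax[1],ax[0]));print("press",o.round(1),yaw)
H=onz(C,f([(220,112),(350,145),(285,128)]),167);print("handle",H.round(1))
v=H[0]-H[1];print(np.degrees(np.arctan2(v[1],v[0]))-90,np.linalg.norm(v))
P=onz(C,f([(229,328),(251,260),(275,158)]),118);print("pipe line, ..., rear",P.round(1))
v=P[2]-P[0];print(np.degrees(np.arctan2(v[1],v[0])))
w=cv2.Rodrigues(np.array([0,0,np.radians(yaw)]))[0]
for n,q in(("handle",H),("pipe",P)): print(n,((q-[o[0],o[1],0])@w).round(1))
# grasp target
E
```

```text
[[ 750.   -2.   10.]
 [ 708. -166.   10.]
 [ 303.  -61.   10.]
 [ 346.  103.   10.]] [169. 418. 169. 417.]
press [526.6 -31.5  10. ] -14.511772831340666
handle [[ 661.   -10.9  167. ]
 [ 633.8 -114.6  167. ]
 [ 647.8  -62.8  167. ]]
-14.694185212557741 107.19848061428672
pipe line, ..., rear [[493.1 -18.1 118. ]
 [549.1 -36.4 118. ]
 [634.2 -56.6 118. ]]
-15.245106409428855
handle [[124.9  53.6 167. ]
 [124.6 -53.6 167. ]
 [125.1   0.  167. ]]
pipe [[-35.8   4.5 118. ]
 [ 23.    0.9 118. ]
 [110.5   2.7 118. ]]
```

>>> play_rows:
  targets: [53,-37.9,-1,30.5,53,-37.9,-1,30.5,53,-37.9,-1,30.5,53,-37.9,-1,30.5,53,-37.9,-1,30.5,53,-37.9,-1,30.5,53,-37.9,-1,30.5,53,-37.9,-1,30.5]
  claw: 1

```text
clock: 1.77
tool_pos: [363.8, -293.6, 236.7]
ee_rot: [180.0, -0.0, -14.5]
wrist_force: [0.3, 0.0, 0.4]
width: 85.1
gripper_force: 0.0
```

>>> play_rows:
  targets: [13,-29.5,0,0,13,-29.5,0,0,13,-29.5,0,0,13,-29.5,0,0,13,-29.5,0,0,13,-29.5,0,0,13,-29.5,0,0,13,-29.5,0,0]

```text
clock: 2.43
tool_pos: [564.1, -39.0, 236.5]
ee_rot: [-179.9, -0.1, -14.4]
wrist_force: [-0.7, -0.6, -0.2]
width: 85.6
gripper_force: 0.0
```

>>> play_rows:
  targets: [0.5,-1,0,0,0.5,-1,0,0,0.5,-1,0,0,0.5,-1,0,0]

```text
clock: 2.77
tool_pos: [569.1, -34.7, 236.2]
ee_rot: [180.0, 0.0, -14.5]
wrist_force: [-0.2, 0.5, -0.7]
width: 85.6
gripper_force: 0.0
```

```bash
python3 - <<'E'
from h import *
s=get_state();print(s["tool_pos"],s["ee_rot"])
w=snapshot("wrist");cv2.imwrite("pics/d.png",cv2.resize(w[...,::-1],None,fx=1.5,fy=1.5))
cv2.imwrite("pics/d0.png",w[...,::-1]);import pickle;pickle.dump(s,open("d.pkl","wb"))
E
```

```text
[569.11897686 -34.73596853 236.15907115] [ 1.79953102e+02  4.58173680e-02 -1.45302854e+01]
```

View pics/d.png

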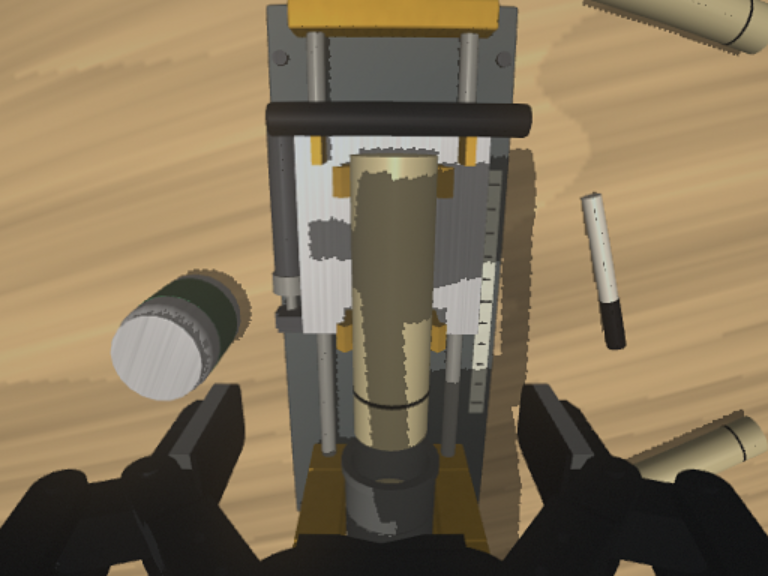

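The wrist picture (shown at 1.5x) has the handle bar from (268,119) to (530,119), the pipe's rear end at about (395,152), its line at (391,406) and the rim mouth around (390,450). The pipe runs straight along the tool's x.

```bash
python3 - <<'E'
from h import *
import pickle
s=pickle.load(open("d.pkl","rb"));C=cam("wrist",s)
f=lambda L:(np.array(L,float)+.5)/1.5-.5
T=R.from_euler("z",-14.5,degrees=True).as_matrix();o=np.array([526.6,-31.5,0])
g=lambda L,z:(onz(C,f(L),z)-o)@T
print("bar",g([(268,119),(530,119)],167).round(1))
print("line top",g([(391,407)],120).round(1))
print("pipe sides z95",g([(351,250),(437,250),(353,390),(430,390)],95).round(1))
print("rear top",g([(395,152)],120).round(1), "front top",g([(391,452)],120).round(1))
print("rim sides",g([(343,462),(438,462)],95).round(1),"rim top outer",g([(390,450)],128).round(1))
print("tcp",((s["tool_pos"]-o)@T).round(1))
E
```

```text
bar [[127.2  55.2 167. ]
 [127.3 -54.3 167. ]]
line top [[-38.7   2.1 120. ]]
pipe sides z95 [[ 53.7  26.   95. ]
 [ 53.6 -25.5  95. ]
 [-41.2  26.7  95. ]
 [-41.3 -24.3  95. ]]
rear top [[111.5   0.8 120. ]] front top [[-72.    1.9 120. ]]
rim sides [[-99.2  35.   95. ]
 [-99.5 -32.   95. ]] rim top outer [[-64.5   2.7 128. ]]
tcp [ 42.    7.5 236.2]
```

>>> play_rows:
  targets: [-0.6,0.7,3,0,-0.6,0.7,7,0,-0.6,0.7,11,0,-0.6,0.7,14,0,-0.6,0.7,15.6,0,-0.6,0.7,15.6,0,-0.6,0.7,15.6,0]

```text
clock: 3.4
tool_pos: [561.2, -40.0, 79.8]
ee_rot: [180.0, 0.1, -14.6]
wrist_force: [0.7, -0.2, -0.3]
width: 85.6
gripper_force: 0.0
```

>>> play_rows:
  targets: [0,0,0,0,0,0,0,0,0,0,0,0,0,0,0,0,0,0,0,0,0,0,0,0,0,0,0,0,0,0,0,0]
  claw: -0.1

```text
clock: 4.07
tool_pos: [563.9, -40.6, 83.0]
ee_rot: [179.9, -0.3, -14.5]
wrist_force: [-1.4, -3.8, 6.5]
width: 48.3
gripper_force: 61.6
```

>>> play_rows:
  targets: [0.2,0,0,0,0.4,0,0,0,0.6,0,0,0,0.8,0,0,0,0.8,0,0,0,0.8,0,0,0]

```text
clock: 4.57
tool_pos: [570.3, -42.3, 82.9]
ee_rot: [179.9, -0.1, -14.5]
wrist_force: [-4.6, -3.6, 10.3]
width: 48.1
gripper_force: 61.9
```

>>> play_rows:
  targets: [0.2,0,0,0,0.4,0,0,0,0.4,0,0,0,0.4,0,0,0]

```text
clock: 4.9
tool_pos: [574.2, -43.2, 82.9]
ee_rot: [179.9, -0.1, -14.5]
wrist_force: [-5.7, -3.1, 9.8]
width: 48.3
gripper_force: 61.9
```

>>> play_rows:
  targets: [0.2,0,-0.1,0,0.3,0,-0.2,0,0.3,0,-0.2,0]

```text
clock: 5.15
tool_pos: [575.2, -43.4, 83.0]
ee_rot: [179.9, 0.2, -14.5]
wrist_force: [-7.3, -3.4, 4.6]
width: 48.6
gripper_force: 61.5
```

>>> play_rows:
  targets: [0.2,0,0,0,0.3,0,0,0,0.3,0,0,0]

```text
clock: 5.4
tool_pos: [575.2, -43.5, 83.0]
ee_rot: [179.9, 0.6, -14.5]
wrist_force: [-14.8, -1.5, 10.8]
width: 47.8
gripper_force: 62.5
```

The pipe has stopped moving and the force is rising, so it is seated. I'll press a little more and hold.

>>> play_rows:
  targets: [0.2,0,0,0,0.2,0,0,0,0.2,0,0,0,0.2,0,0,0,0.2,0,0,0,0.2,0,0,0]

```text
clock: 5.9
tool_pos: [575.2, -43.5, 83.0]
ee_rot: [179.8, 0.8, -14.5]
wrist_force: [-18.7, -0.4, 15.9]
width: 48.4
gripper_force: 62.9
```

>>> play_rows:
  targets: [0,0,0,0,0,0,0,0,0,0,0,0,0,0,0,0,0,0,0,0,0,0,0,0]
  claw: 1

```text
clock: 6.4
tool_pos: [582.0, -43.9, 82.4]
ee_rot: [-180.0, -0.0, -14.5]
wrist_force: [-0.7, 0.0, 0.5]
width: 85.3
gripper_force: 0.0
```

>>> play_rows:
  targets: [0,0,-3,0,0,0,-7,0,0,0,-11,0,0,0,-15,0,0,0,-17,0,0,0,-17,0,0,0,-17,0]

```text
clock: 6.98
tool_pos: [582.9, -44.1, 254.4]
ee_rot: [-180.0, -0.2, -14.5]
wrist_force: [-0.1, -0.5, -0.6]
width: 85.5
gripper_force: 0.0
```

```bash
python3 - <<'E'
from h import *
import pickle
s=get_state();print(s["tool_pos"],s["ee_rot"])
w=snapshot("wrist");cv2.imwrite("pics/e.png",cv2.resize(w[...,::-1],None,fx=1.5,fy=1.5))
pickle.dump(s,open("e.pkl","wb"))
E
```

```text
[582.85002025 -44.12113134 254.41096508] [-179.98878376   -0.24910413  -14.46460947]
```

View pics/e.png

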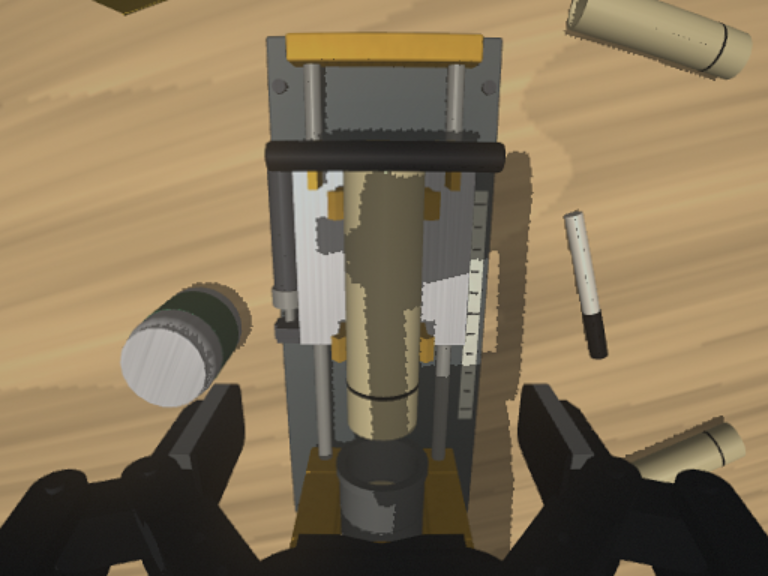

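The pipe is now tight under the handle bar. Bar centre is (385,156), the line's top is at (383,397), and the rim ellipse runs from about row 440 (its bottom) to row 487 (its top), with sides at (338,462) and (428,462).

```bash
python3 - <<'E'
from h import *
import pickle
s=pickle.load(open("e.pkl","rb"));C=cam("wrist",s)
f=lambda L:(np.array(L,float)+.5)/1.5-.5
T=R.from_euler("z",-14.5,degrees=True).as_matrix();o=np.array([526.6,-31.5,0])
g=lambda L,z:(onz(C,f(L),z)-o)@T
print("bar",g([(266,156),(504,156)],166).round(1))
print("line top",g([(383,398)],120).round(1))
print("rim sides",g([(337,462),(428,462)],95).round(1),"rim top",g([(382,487)],128).round(1),"rim bottom",g([(382,442)],61).round(1))
print("tcp",((s["tool_pos"]-o)@T).round(1))
im=cv2.imread("pics/e.png");cv2.imwrite("pics/f.png",cv2.resize(im[370:520,310:460],None,fx=4,fy=4))
E
```

```text
bar [[127.2  56.  166. ]
 [127.2 -54.6 166. ]]
line top [[-26.6   1.3 120. ]]
rim sides [[-96.4  35.5  95. ]
 [-96.4 -32.7  95. ]] rim top [[-91.7   1.9 128. ]] rim bottom [[-102.5    1.7   61. ]]
tcp [ 57.6   1.9 254.4]
```

View pics/f.png

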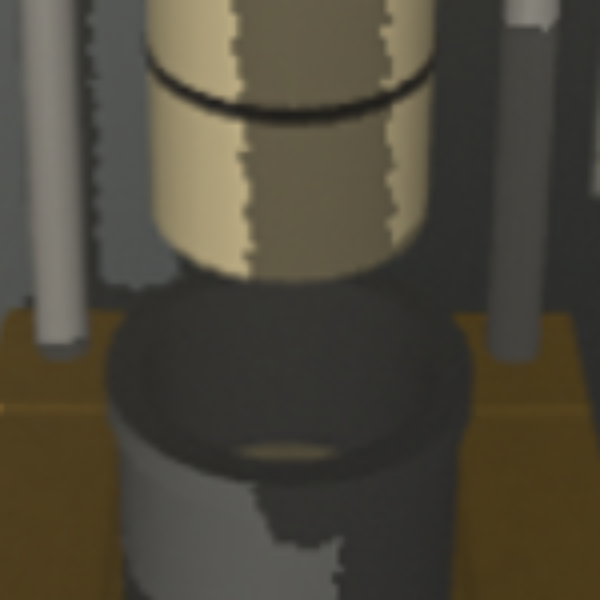

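Bar to line measures 154 mm, which is what it must be when seated (148 + 6), and the line is about 67 mm from the rim. Next I move over the handle with the tool turned 90°.

>>> play_rows:
  targets: [2,0.1,0,-7,4,0.1,0,-14,6,0.1,0,-21,6.9,0.1,0,-28,6.9,0.1,0,-35,6.9,0.1,0,-42,6.9,0.1,0,-49,6.9,0.1,0,-56]
  claw: 0.1

```text
clock: 7.7
tool_pos: [646.8, -61.8, 248.5]
ee_rot: [-179.7, 0.2, 41.9]
wrist_force: [-0.8, 0.3, 0.4]
width: 46.6
gripper_force: 0.0
```

>>> play_rows:
  targets: [0,0,0,-7,0,0,0,-14,0,0,0,-21,0,0,0,-28,0,0,0,-34,0,0,0,-34,0,0,0,-34]

```text
clock: 8.28
tool_pos: [647.1, -61.9, 249.6]
ee_rot: [-179.7, 0.0, 75.4]
wrist_force: [-0.1, 0.3, -0.1]
width: 46.7
gripper_force: 0.0
```

```bash
python3 - <<'E'
from h import *
s=get_state();print(s["tool_pos"],s["ee_rot"])
T=R.from_euler("z",-14.5,degrees=True).as_matrix();o=np.array([526.6,-31.5,0])
print("tcp local",((s["tool_pos"]-o)@T).round(1))
w=snapshot("wrist");cv2.imwrite("pics/g.png",w[...,::-1])
E
```

```text
[647.08513765 -61.87649116 249.60102256] [-1.79733601e+02  5.20267521e-03  7.53723649e+01]
tcp local [124.3   0.8 249.6]
```

View pics/g.png

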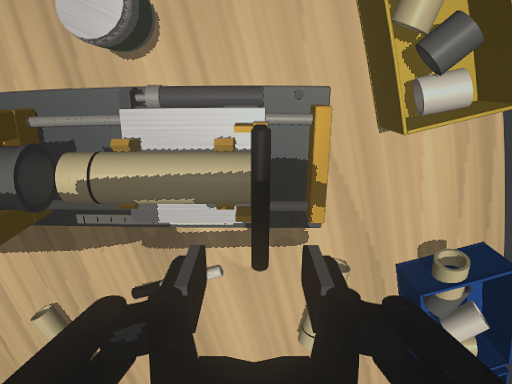

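The handle bar at column 261 sits between the fingers (columns 205 to 302). I'll shift 3 mm along tool y and go down.

>>> play_rows:
  targets: [0,0.3,3,0,0,0.3,6,0,0,0.3,8.5,0,0,0.3,10.2,0,0,0.3,10.2,0,0,0.3,10.2,0]

```text
clock: 8.83
tool_pos: [649.9, -62.6, 148.5]
ee_rot: [-179.8, 0.0, 75.5]
wrist_force: [0.9, 1.3, -0.5]
width: 47.1
gripper_force: 0.0
```

>>> play_rows:
  targets: [0,0,0,0,0,0,0,0,0,0,0,0,0,0,0,0,0,0,0,0,0,0,0,0,0,0,0,0,0,0,0,0]
  claw: -1

```text
clock: 9.5
tool_pos: [651.3, -62.9, 152.9]
ee_rot: [179.9, 0.0, 75.5]
wrist_force: [-4.4, 0.7, 5.9]
width: 11.6
gripper_force: 58.6
```

Grip is on. I'll draw slowly along tool -y.

>>> play_rows:
  targets: [0,-0.6,0,0,0,-1.2,0,0,0,-1.8,0,0,0,-2.4,0,0,0,-3,0,0,0,-3,0,0,0,-3,0,0]

```text
clock: 10.08
tool_pos: [625.3, -56.0, 152.9]
ee_rot: [179.5, -0.0, 75.5]
wrist_force: [6.7, -1.2, 0.1]
width: 11.6
gripper_force: 59.6
```

>>> play_rows:
  targets: [0,-0.4,0,0,0,-0.8,0,0,0,-1.2,0,0,0,-1.6,0,0,0,-2,0,0,0,-2,0,0,0,-2,0,0]

```text
clock: 10.67
tool_pos: [606.7, -51.1, 152.9]
ee_rot: [179.4, -0.1, 75.5]
wrist_force: [7.1, -1.2, 0.1]
width: 11.5
gripper_force: 59.5
```

```bash
python3 - <<'E'
from h import *
s=get_state()
T=R.from_euler("z",-14.5,degrees=True).as_matrix();o=np.array([526.6,-31.5,0])
print("tcp local",((s["tool_pos"]-o)@T).round(1))
w=snapshot("wrist");cv2.imwrite("pics/i0.png",w[...,::-1])
t=snapshot("top");cv2.imwrite("pics/t0.png",t[...,::-1])
a=cv2.resize(w[110:260,:200,::-1],None,fx=4,fy=4)
cv2.imwrite("pics/i.png",a)
E
```

```text
tcp local [ 82.5   1.1 152.9]
```

View pics/i.png

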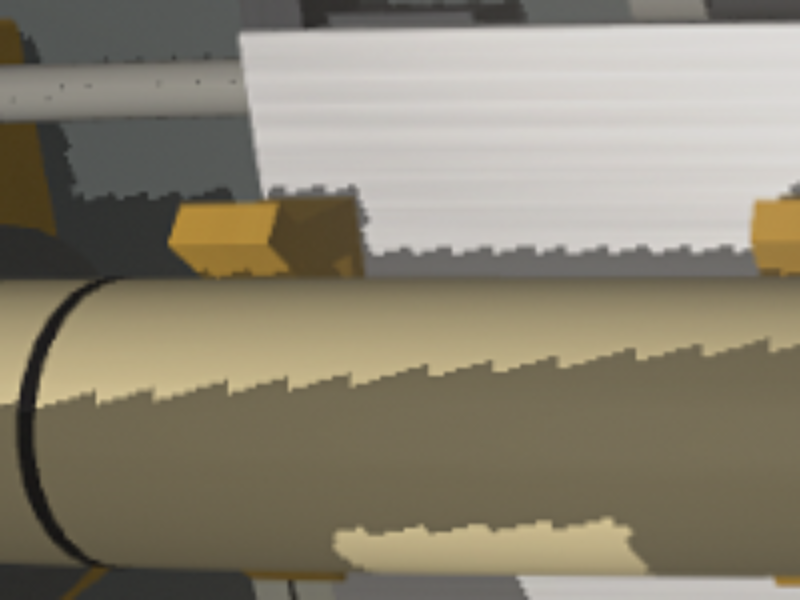

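The line shows at the left edge of the wrist picture (column ~6, crop (27,420)), so the rim will come into view there. About 46 mm has been drawn so far.

>>> play_rows:
  targets: [0,-0.4,0,0,0,-0.8,0,0,0,-1.2,0,0,0,-1.5,0,0,0,-1.8,0,0,0,-1.8,0,0,0,-1.8,0,0]

```text
clock: 11.35
tool_pos: [589.9, -46.7, 152.9]
ee_rot: [179.3, -0.1, 75.5]
wrist_force: [9.8, -1.2, -1.2]
width: 11.9
gripper_force: 59.5
```

```bash
python3 - <<'E'
from h import *
s=get_state()
T=R.from_euler("z",-14.5,degrees=True).as_matrix();o=np.array([526.6,-31.5,0])
print("tcp local",((s["tool_pos"]-o)@T).round(1))
w=snapshot("wrist");t=snapshot("top")
f=lambda a,k:cv2.resize(a[...,::-1],None,fx=k,fy=k,interpolation=cv2.INTER_CUBIC)
a=f(w[110:260,:100],4);b=f(t[165:240,228:278],8)
cv2.imwrite("pics/j.png",np.hstack([a,b]))
E
```

```text
tcp local [ 65.1   1.2 152.9]
```

View pics/j.png

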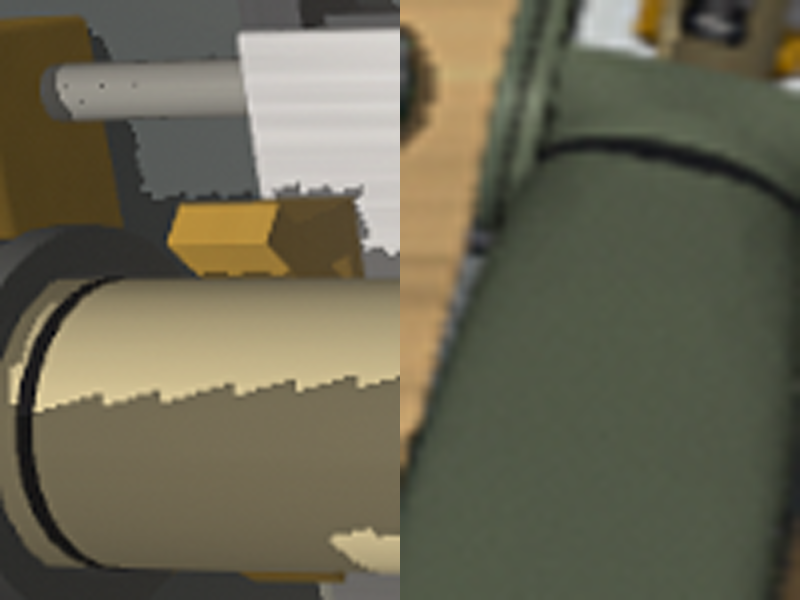

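Line and rim are now close: line centre at crop x≈27, bore edge at x≈8, a gap of about 3 mm. I'll draw the last 3 mm and check.

>>> play_rows:
  targets: [0,-0.1,0,0,0,-0.2,0,0,0,-0.3,0,0,0,-0.3,0,0,0,-0.3,0,0,0,-0.3,0,0]

```text
clock: 11.95
tool_pos: [587.4, -46.0, 152.9]
ee_rot: [179.3, -0.1, 75.5]
wrist_force: [9.1, -0.2, -0.6]
width: 11.8
gripper_force: 59.4
```

```bash
python3 - <<'E'
from h import *
s=get_state()
T=R.from_euler("z",-14.5,degrees=True).as_matrix();o=np.array([526.6,-31.5,0])
print("tcp local",((s["tool_pos"]-o)@T).round(1),s["wrist_force"],s["joint_velocities"].round(2))
w=snapshot("wrist")
a=cv2.resize(w[150:270,:100,::-1],None,fx=5,fy=5,interpolation=cv2.INTER_CUBIC)
# predicted rim (circle r 27 & 34) and line (r 25) drawn: line position from bar seated geometry
cv2.imwrite("pics/k.png",a)
E
```

```text
tcp local [ 62.5   1.2 152.9] [ 9.13197448 -0.24529077 -0.59800984] [-0.05  0.01  0.01 -0.07 -0.03 -0.06]
```

View pics/k.png

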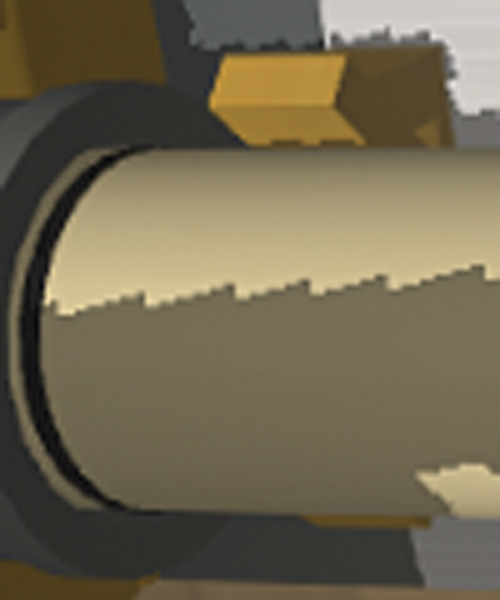

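Line centre is at x≈31 and the bore edge at x≈11 (about 6.7 px/mm). Allowing about 1.7 mm of parallax, the line is roughly 1 mm short of the rim, so one more millimetre, then settle.

>>> play_rows:
  targets: [0,-0.1,0,0,0,-0.1,0,0,0,-0.1,0,0,0,-0.1,0,0,0,-0.1,0,0,0,-0.1,0,0,0,-0.1,0,0,0,-0.1,0,0]

```text
clock: 12.67
tool_pos: [586.5, -45.8, 153.0]
ee_rot: [179.3, -0.1, 75.5]
wrist_force: [10.0, 0.1, -1.6]
width: 11.8
gripper_force: 59.4
```

```bash
python3 - <<'E'
from h import *
s=get_state();print(s["tool_pos"],s["gripper_force"],s["wrist_force"])
print(hand_in())
E
```

```text
[586.511357   -45.78638296 152.9558124 ] 59.38316345214844 [ 9.99205141  0.13044908 -1.59419387]
the job is handed in; nothing more can be done
None
```

I handed the job in at 12.7 s with the pipe seated on the backstop, its line level with the rim to about 1 mm by my wrist-camera estimate, and the gripper still holding the handle clear of the pipe; no verdict came back.

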